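Shift the test frame into its green gear

ROBOT

A 6-joint arm with a two-finger parallel gripper is mounted at the origin on the work surface. World frame = base frame: x ahead of the robot, y to its left, z up, the work surface at z = 0. Lengths are in m, angles in degrees, forces in N, time in s.
With the tool pointing down it reaches from about 0.4 to 0.825 m from the base axis. Payload 7 kg.
Tool frame: the origin (TCP) lies at the very end of the fingers, on their centre line; the grasp point (between the pads) lies 19 mm behind it; x points along the fingers, z is the direction in which the jaws open and shut, and the axes are right-handed (so a half turn about x gives the same grasp; the last joint's range is limited). The gripper opens to 88 mm and grips with 3 to 60 N. Pads are 19 mm wide; open, the fingers measure 130 mm over their backs; the gripper's body (78 mm by 193 mm) begins 47 mm behind the grasp point.
Start: joints at [85.606, 20.546, 0.682, 0, -70.136, -16.507], TCP at [0.241, 0.631, 0.194] pointing down, gripper open.
Joint ranges: [-176.03, 176.03], [-82.01, 121.73], [-58.28, 71.71], [-173.87, 95.51], [-174.79, -0.11], [-173.66, 173.66]. Speed limits (degrees/s): [136.94, 136.94, 172.46, 180, 180, 180].

INTERFACE

Orientations are given as [roll, pitch, yaw] about the fixed x, y, z axes, in that order (R = Rz(yaw) Ry(pitch) Rx(roll)).
In Python, from plant import * gives the robot as it stands.
- The arm moves only by the tool arm_command, never from a script. Its argument "commands" is one flat list of numbers, 5 for each row, row after row: the shift along the tool's x, y, z in mm, then the turn about the tool's x in degrees, then the opening in per cent of the stroke, from 0 (shut) to 100 (fully open). A call has 1 to 5 rows; each row shifts and turns the pose as measured when the row begins, along the tool's axes as they then stand; what a row does not reach is not made up. A row lasts 1/8 s, in which the tool goes at most 62.5 mm and 10.7 degrees, less where a joint would pass 70% of its speed; a pose out of reach is approached as far as the arm can. A call is refused whole if a number of a shift passes 62.5 or a number of a turn 10.7, either way. A call with a gripper value outside its range is refused whole. The fingers move at their own pace and stop on an object; the grip force is fixed at half the most. Time passes only in rows, so rows that do not move let the fingers close. It gives the time, the measured TCP pose, the force and the opening at its end, in the units of the state.
- get_obs(): the state, without advancing time (a new reading comes with each control period).
- snapshot(name): name is "scene" or "top" or "wrist"; returns a dict with "frame" (480x640x3 uint8, blue, green, red), "fov_y" (degrees; the focal length in pixels is half the picture's height over the tangent of half this angle, whatever the lens; pixels are square), "cx", "cy" (the principal point, pixels), "world_to_cam" (4x4, takes a point from world to camera coordinates). Camera axes: x right, y up, looking along -z (the intrinsics and any distortion apply to the point x, -y, -z); pixel columns grow to the right and rows downward; lengths in m; the calibration is good to about 2 mm. A picture is of the moment at which its call begins. There is no depth.
- close_job(): hands the job in, once; it reports no verdict.
The state is a dict: "clock": time; "joint_pos": joint angles; "qvel": joint speeds; "tau": joint torques, N m; "tool_pos": TCP position; "orientation": TCP orientation; "force": force on the tool from outside, world axes, zero at the start; "moment": the same for the moment, N m; "opening": finger opening in m.
Only numpy, scipy, OpenCV 4.12 (cv2) and the standard library are available. Lean on these libraries where they do the work, as an engineer would, in place of code of your own. Each camera call takes 0.05 s, during which the arm holds its last target. There are 200 camera calls.

TASK

Change gear on the bench-top compression test frame: push its gear lever out of the left-hand lane, across through neutral, and fully home in the right-hand slot that carries the green tag, then let go of it and leave it there. Do not run it into the yellow slot on the way, do not force the lever, and leave the jar, the spare platen and the dish standing where they are.

Things in the scene. Friction and masses are not known exactly. Their poses are not given: they have to be found in the camera images.
- frame: Test frame, fixed: white base 320 mm (x) by 480 mm (y), deck at 110 mm. Origin: centre of its underside, on the bench. x runs from its front panel (display, red stop knob) to its back, away from the robot; y to the left as the robot sees it; z up. A column 90 x 100 mm, 425 mm high, stands at x 85, y -140 mm; its crosshead reaches forward to x -93 mm at y -140 mm.
- gate_center (a point): Centre of the H gate on top of the metal gate plate, axes as the frame's. Two lanes along x at y +16 mm (left) and -16 mm (right), ends at x +-30 mm, joined at x = 0 by the neutral lane along y. Slots 15-17 mm wide, lever stick 12 mm: it changes lane only within about 2 mm of x = 0 at the plate; round-nosed tongues guide it a little. The lever's ball pivot is 65 mm straight below.
- knob (a point): Centre of the black ball knob (34 mm diameter) on the lever, 150 mm from the pivot, 85 mm above the gate plate when upright; about 48 mm before or behind neutral at the slot ends, 37 mm left or right of centre in the lanes. No springs: it moves at 2 to 3 N at the knob and stays where left; it cannot be pulled out.
- lever_fore (a joint): Fore-and-aft lean of the lever, rad: 0 in neutral, + leaning to the frame's +x (its back), hard stops at +0.33 and -0.33. Starts anywhere in the left lane, -0.32 to 0.32. Fully home in a slot is at a stop. It can start already near neutral.
- lever_cross (a joint): Sideways lean of the lever, rad: + leaning to the frame's +y (left). Left lane about +0.25, right lane about -0.25, stops at +0.265 and -0.265. Starts in the left lane. Knob centre from the pivot, in the frame's axes: 150 mm x (sin fore, cos fore sin cross, cos fore cos cross).
- tag_green_top (a point): Middle of the top face of the green plastic tag, 26 x 26 x 3 mm, clipped to the gate plate just beyond the end of one of the two right-hand slots: 46 mm before or behind the gate centre, 16 mm to its right. Near end or far end differs from start to start.
- tag_yellow_top (a point): The same for the yellow tag, which marks the other right-hand slot. (The two left-hand slots carry white tags.)
- jar_mid (a point): Half-way up a screw-top sample jar, 38 mm diameter, 66 mm high, orange cap, loose on the deck to the right of the gate. To be left alone.
- spare_platen_mid (a point): Half-way up a loose steel compression platen, a 40 mm disc 10 mm thick with an upright stem 16 mm thick, 34 mm high in all, on the deck to the left of the gate. To be left alone.
- dish_mid (a point): Half-way up a lidded clear dish with a red print in it, 60 mm diameter, 16 mm high, loose on the bench to the left of the frame. To be left alone.

How it is judged:
By the outcome, as a careful person would: the job done as asked, in the order asked, and still so for the second after the job is handed in, with the robot touching nothing.
It also fails if it takes over 58 s, if anything falls off the work surface, if the arm or the gripper's body presses on something with over 40 N, if the wrist force passes 120 N, or if a joint passes its speed limit or range.

## Working session

There is one attempt and no reset: what is moved stays moved. The work goes in short steps, Python scripts to look and compute and a tool call to move; the robot and the scene stay as the last step left them, time stands still between calls to the robot, and variables do not carry over. Pictures are saved under pics/ and viewed, about 8 in all and at most 12, crops included, and the job is handed in when it is done.

Besides the shell and the picture viewer there is one more tool, called after "Emit:" as name(argument=value, ...), one argument or row to a line, values as JSON. arm_command: Moves the arm, as the interface text tells. Its arguments: {"type":"object","properties":{"commands":{"type":"array"}},"required":["commands"]}

```bash
mkdir -p pics; ls; python3 - <<'E'
from plant import *
import cv2
o=get_obs();print(o)
for n in("scene","top"):
    s=snapshot(n);cv2.imwrite(f"pics/{n}0.png",s["frame"]);print(n,s["fov_y"],s["cx"],s["cy"],s["world_to_cam"].tolist() if hasattr(s["world_to_cam"],'tolist') else s["world_to_cam"],[k for k in s])
E
```

```text
pics
{'clock': 0.0, 'joint_pos': array([ 8.56051139e+01,  2.05898027e+01,  6.33277812e-01, -1.86991295e-02,
       -7.01367213e+01, -1.65065131e+01]), 'qvel': array([ 0.00742434, -0.00749663, -0.04741434,  0.06196631, -0.06782558,
        0.02582776]), 'tau': array([-6.50894999e-04, -5.82721961e+01,  2.93045551e+01,  6.99691460e+00,
        6.80463592e-03, -1.75280138e-04]), 'tool_pos': array([0.24066255, 0.63005101, 0.19344187]), 'orientation': array([   5.83199249,   89.90511081, -105.07577461]), 'force': array([-0.32961175, -0.63958204, -0.31086062]), 'moment': array([0.02419955, 0.03754268, 0.02167654]), 'opening': 0.08765641495738567}
scene 45.636227225128096 322.5691549510799 239.27466917967905 [[0.4882903209254177, 0.8725251045241432, -0.016507709280374566, -0.4176367707411479], [-0.5514271324428414, 0.3231454378498323, 0.7690937157477661, 0.11721073679902211], [0.6763879656649855, -0.36643821849252173, 0.6389228059254181, -1.4257313980598603], [0.0, 0.0, 0.0, 1.0]] ['frame', 'fov_y', 'cx', 'cy', 'world_to_cam']
top 56.85596626227871 326.8477286217808 242.5790910859904 [[0.007015697738897746, -0.9994003666165083, -0.03390703749998195, 0.20426771105576516], [0.9947455875322168, 0.003511654518032578, 0.10231756627154018, -0.5331431500042059], [-0.10213714344165627, -0.034446705057737205, 0.9941737415765132, -0.8213241307450183], [0.0, 0.0, 0.0, 1.0]] ['frame', 'fov_y', 'cx', 'cy', 'world_to_cam']
```

View pics/scene0.png

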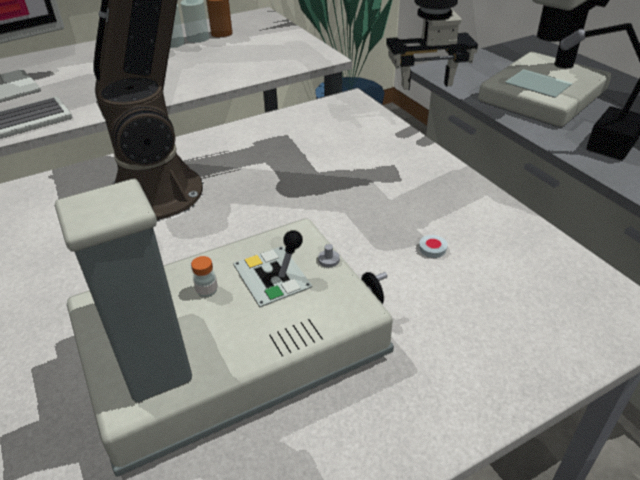

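View pics/top0.png

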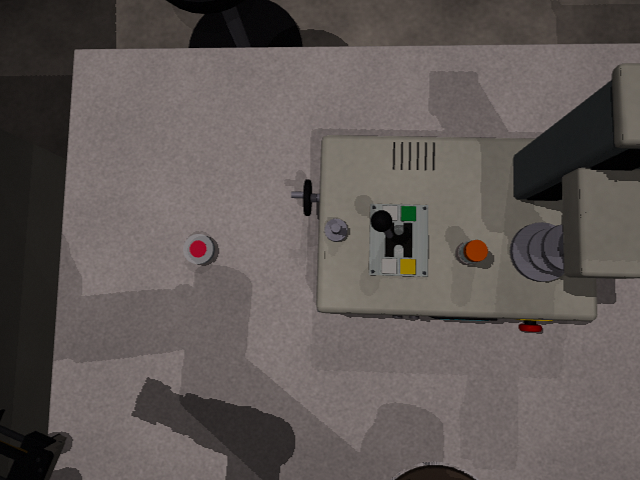

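The scene picture shows the lever leaning to the back in the left lane (knob at about (293,240)), with green at the far right (274,293) and yellow at the near right (254,261). In the top picture the knob is at about (381,221), green at (408,214), yellow at (408,267), the jar cap at (476,251), the platen at (336,230) and the dish at (199,249).

```bash
cat > h.py <<'E'
from plant import *
import cv2, numpy as np
from scipy.optimize import least_squares
def cam(s):
    f=240/np.tan(np.radians(s["fov_y"]/2)); W=np.array(s["world_to_cam"])
    return f,s["cx"],s["cy"],W
def proj(s,p):
    f,cx,cy,W=cam(s); c=np.asarray(p)@W[:3,:3].T+W[:3,3]
    return np.stack([cx+f*c[...,0]/-c[...,2], cy-f*c[...,1]/-c[...,2]],-1)
def tri(obs): # [(snap,(u,v))]
    r=least_squares(lambda p:np.concatenate([proj(s,p)-uv for s,uv in obs]),[.6,.1,.12]); return r.x,np.abs(r.fun).max()
def onz(s,uv,z):
    return least_squares(lambda q:proj(s,np.array([q[0],q[1],z]))-uv,[.6,.1]).x
def blob(img,lo,hi,box):
    x0,y0,x1,y1=box; h=cv2.cvtColor(img,cv2.COLOR_BGR2HSV)[y0:y1,x0:x1]
    m=cv2.inRange(h,lo,hi); n,l,st,c=cv2.connectedComponentsWithStats(m)
    k=1+np.argmax(st[1:,4]); return c[k]+[x0,y0],st[k]
E
python3 - <<'E'
from h import *
S={n:snapshot(n) for n in("scene","top")}
B={"scene":(225,220,320,310),"top":(365,200,435,280)}
for nm,lo,hi in(("green",(45,100,40),(85,255,255)),("yellow",(18,120,120),(35,255,255)),("knob",(0,0,0),(180,255,38))):
    ob=[]
    for n in S:
        b=B[n]
        if nm=="knob": b=(283,228,305,252) if n=="scene" else (368,208,394,233)
        c,st=blob(S[n]["frame"],lo,hi,b);ob.append((S[n],c));print(nm,n,c.round(1),st)
    print(nm,tri(ob))
a=cv2.resize(S["scene"]["frame"][215:315,220:350],None,fx=6,fy=6,interpolation=2)
b=cv2.resize(S["top"]["frame"][195:285,320:440],None,fx=6,fy=6,interpolation=2)
cv2.imwrite("pics/c1.png",a);cv2.imwrite("pics/c2.png",b)
E
```

```text
green scene [273.5 291.9] [ 40  66  18  13 144]
green top [408. 213.] [ 36   6  15  15 225]
green (array([0.57496361, 0.06295119, 0.11504219]), np.float64(0.6006832750340436))
yellow scene [253.1 260.9] [ 20  35  17  12 123]
yellow top [407. 266.] [ 35  59  15  15 224]
yellow (array([0.48309891, 0.06552568, 0.11472803]), np.float64(0.7214055347469639))
knob scene [292.2 240.6] [  1   3  18  21 272]
knob top [382.2 221.7] [  3   2  23  23 408]
knob (array([0.54887962, 0.11532996, 0.1897437 ]), np.float64(0.06379664115246442))
```

View pics/c2.png

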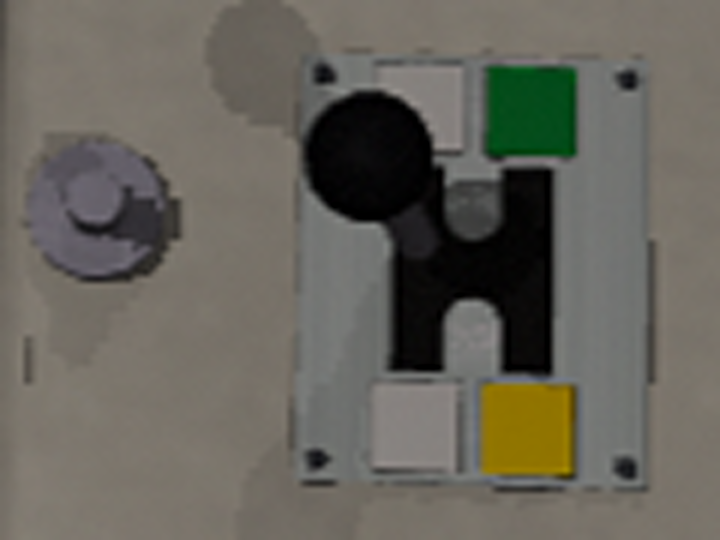

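View pics/c1.png

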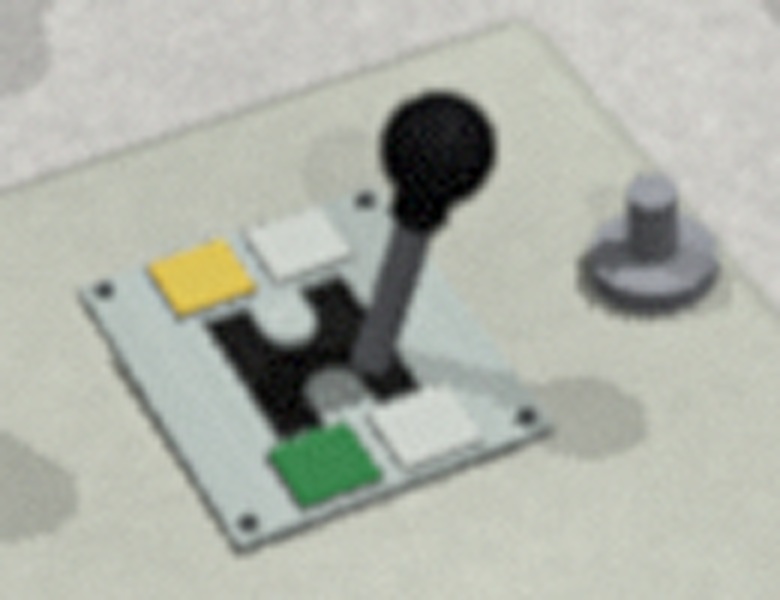

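The crops show the stick a little behind neutral in the left lane and the H gate clear. The plate screws are visible in both views: top crop (324,74), (628,79), (626,467), (317,459), and scene crop (105,290), (365,200), (527,415), (248,523). Next I fit the gate pose and the lever angles.

```bash
python3 - <<'E'
from h import *
from scipy.spatial.transform import Rotation as R
S={n:snapshot(n) for n in("scene","top")}
top=lambda a:np.array(a)/6-.42+[320,195]
sc=lambda a:np.array(a)/6-.42+[220,215]
# far-left, far-right, near-right, near-left
st=top([(324,74),(628,79),(626,467),(317,459)]); ss=sc([(527,415),(248,523),(105,290),(365,200)])
g={"scene":(273.5,291.9),"top":(408,213)};y={"scene":(253.1,260.9),"top":(407,266)};k={"scene":(292.2,240.6),"top":(382.2,221.7)}
def model(q):
    gx,gy,gz,yaw,a,b,fo,cr=q[:8]; c,s=np.cos(yaw),np.sin(yaw)
    M=np.array([[c,-s,0],[s,c,0],[0,0,1]]); G=np.array([gx,gy,gz])
    P=np.array([[a,b,0],[a,-b,0],[-a,-b,0],[-a,b,0],[.046,-.016,.003],[-.046,-.016,.003],
       [.15*np.sin(fo),.15*np.cos(fo)*np.sin(cr),.15*np.cos(fo)*np.cos(cr)-.065]])
    return P@M.T+G
def f(q):
    P=model(q); r=[]
    for i,(n,scr) in enumerate((("scene",ss),("top",st))):
        o=q[8+2*i:10+2*i]
        r.append((proj(S[n],P)-np.vstack([scr,g[n],y[n],k[n]])-o).ravel())
    return np.r_[np.concatenate(r), q[8:]/2, (q[7]-.25)/.02]
r=least_squares(f,[.53,.08,.112,0,.055,.04,.13,.25,0,0,0,0])
print(r.x.round(4),np.abs(r.fun).max()); print(model(r.x).round(4)); np.save("gate.npy",r.x)
q=r.x
for fo,cr in((0,.25),(0,0),(0,-.25),(.33,-.25)):
    q2=q.copy();q2[6:8]=fo,cr;print(fo,cr,model(q2)[6].round(4))
# base corners / column / jar in top
print("jar cap",onz(S["top"],(476,251),.176),"platen",onz(S["top"],(336,230),.144))
print("column near-left top corner edge",onz(S["top"],(514,200),.11),onz(S["top"],(514,155),.11))
o=get_obs();M=R.from_euler("xyz",o["orientation"],degrees=True).as_matrix();print(M.round(3))
E
```

```text
[ 0.5284  0.0801  0.1108 -0.0212  0.056   0.0441  0.1304  0.2441  0.3215
  0.6026  0.1723  0.7433] 0.873540309541418
[[0.5854 0.123  0.1108]
 [0.5835 0.0348 0.1108]
 [0.4715 0.0372 0.1108]
 [0.4734 0.1254 0.1108]
 [0.5741 0.0631 0.1138]
 [0.4821 0.0651 0.1138]
 [0.5487 0.1156 0.1901]]
0 0.25 [0.5292 0.1172 0.1911]
0 0 [0.5284 0.0801 0.1958]
0 -0.25 [0.5277 0.043  0.1911]
0.33 -0.25 [0.5763 0.0439 0.1833]
jar cap [ 0.50466714 -0.03258615] platen [0.54158939 0.18802233]
column near-left top corner edge [ 0.59931672 -0.11996578] [ 0.67940141 -0.12281704]
[[-0.     0.934 -0.357]
 [-0.001 -0.357 -0.934]
 [-1.     0.     0.001]]
```

Emit:
arm_command(
  commands=[-55,0,0,0,100,-55,0,0,0,100,0,39,31,6,100,0,42,27,6,100,0,45,22,6,100],
)

```text
clock: 0.92
tool_pos: [0.317, 0.5004, 0.3057]
orientation: [37.0, 89.8, -92.2]
force: [1.8, 0.4, 0.9]
opening: 0.0878
```

Emit:
arm_command(
  commands=[0,47,17,6,100,0,48,12,6,100,0,49,7,6,100,0,50,2,6,100,0,50,-3,6,100],
)

```text
clock: 1.55
tool_pos: [0.4452, 0.2776, 0.3074]
orientation: [101.5, 89.9, -58.6]
force: [0.1, 0.1, -0.5]
opening: 0.0878
```

```bash
cat >> h.py <<'E'
from scipy.spatial.transform import Rotation as R
def state():
    o=get_obs(); M=R.from_euler("xyz",o["orientation"],degrees=True).as_matrix(); return o,o["tool_pos"],M
def need(t):  # remaining shift (tool mm) and turn (deg) for jaws along frame -x
    o,p,M=state(); yaw=np.load("gate.npy")[3]
    z=M[:,2]; a=np.degrees(np.arctan2(z[1],z[0])); turn=-((180+np.degrees(yaw)-a+180)%360-180)
    print("clock",round(o["clock"],2),"tcp",p.round(4),"F",o["force"].round(1),"open",round(o["opening"],4),"shift",(M.T@(np.array(t)-p)*1000).round(1),"turn",round(turn,1))
E
python3 -c "
from h import *
need([.5487,.1156,.30])"
```

```text
clock 1.55 tcp [0.4452 0.2776 0.3074] F [ 0.1  0.1 -0.5] open 0.0878 shift [  7.8 187.5 -42.2] turn 21.1
```

Emit:
arm_command(
  commands=[0,47,-11,5.3,100,0,46,-15,5.3,100,0,44,-19,5.3,100,0,42,-23,5.2,100,0,0,0,0,100],
)

```text
clock: 2.17
tool_pos: [0.5518, 0.1065, 0.3085]
orientation: [168.4, 89.9, -13.8]
force: [0.8, -0.4, -0.7]
opening: 0.088
```

```bash
python3 -c "
from h import *
need([.5487,.1156,.30])
s=snapshot('wrist');cv2.imwrite('pics/w1.png',s['frame']);print(proj(s,[.5487,.1156,.190]))"
```

```text
clock 2.17 tcp [0.5518 0.1065 0.3085] F [ 0.8 -0.4 -0.7] open 0.088 shift [ 8.5 -9.   3.5] turn -1.0
[320.78808656 234.49827289]
```

View pics/w1.png

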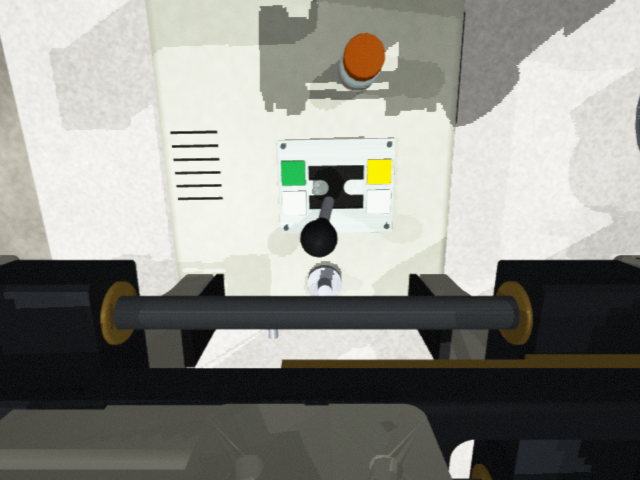

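The wrist picture shows the knob at (319,238) against a predicted (321,234), which agrees to within 2–3 mm. It is clear between the fingers. I'll align, descend and close.

Emit:
arm_command(
  commands=[20,-9,3.5,-1,100,40,0,0,0,100,40,0,0,0,100,30,0,0,0,100,0,0,0,0,100],
)

```text
clock: 2.85
tool_pos: [0.547, 0.1213, 0.1768]
orientation: [-155.1, 89.7, 24.2]
force: [0.3, 0.2, 1.0]
opening: 0.0877
```

```bash
python3 -c "
from h import *
need([.5487,.1163,.171])"
```

```text
clock 2.85 tcp [0.547  0.1213 0.1768] F [0.3 0.2 1. ] open 0.0877 shift [ 5.8  5.  -1.7] turn 0.6
```

Emit:
arm_command(
  commands=[6,5,-1.7,0.5,55,0,0,0,0,45,0,0,0,0,45,0,0,0,0,45],
)

```text
clock: 3.35
tool_pos: [0.5507, 0.1178, 0.175]
orientation: [-155.2, 89.3, 23.7]
force: [0.4, -0.1, -0.7]
opening: 0.0532
```

```bash
python3 -c "
from h import *
need([.5487,.1163,.171])"
```

```text
clock 3.35 tcp [0.5507 0.1178 0.175 ] F [ 0.4 -0.1 -0.7] open 0.0532 shift [4.  1.6 2. ] turn 0.2
```

Emit:
arm_command(
  commands=[4,1,2,0,40,0,0,0,0,36,0,0,0,0,34,0,0,0,0,30,0,0,0,0,30],
)

```text
clock: 3.98
tool_pos: [0.5496, 0.117, 0.1716]
orientation: [-156.1, 89.2, 22.8]
force: [1.0, -0.2, -0.0]
opening: 0.0261
```

```bash
python3 -c "
from h import *
need([.5487,.1163,.171])"
```

```text
clock 3.98 tcp [0.5496 0.117  0.1716] F [ 1.  -0.2 -0. ] open 0.0261 shift [0.5 0.7 0.9] turn 0.2
```

Opening is 26 mm where the ball should stop the fingers at 34 mm, so something is off. I'll look.

```bash
python3 -c "
from h import *
s=snapshot('scene');t=snapshot('wrist')
print(proj(s,[.5487,.1156,.190]))
a=cv2.resize(s['frame'][170:290,230:360],None,fx=3,fy=3,interpolation=2)
b=cv2.resize(t['frame'][180:480,140:500],None,fx=1.1,fy=1.2)
cv2.imwrite('pics/s2.png',np.hstack([a,b]))"
```

```text
[292.17272053 240.37038656]
```

View pics/s2.png

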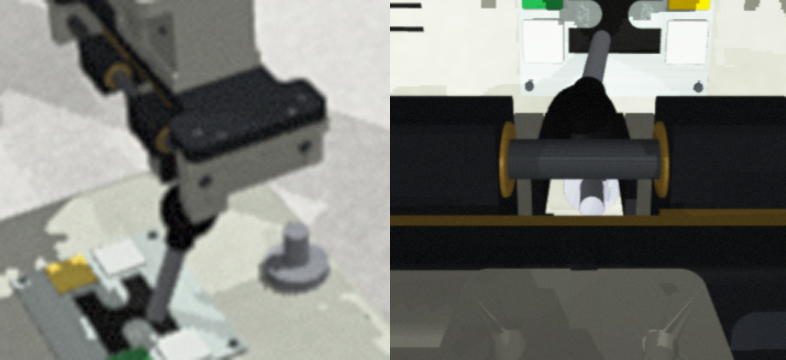

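```bash
python3 -c "
from h import *
s=snapshot('scene');t=snapshot('wrist');o,p,M=state()
for d in (0,-.019):
  for z in (0,.013,-.013):
    q=p+M@np.array([d,0,z]); print(d,z,(3*(proj(s,q)-[230,170])).round(), ((proj(t,q)-[140,180])*[1.1,1.2]+[390,0]).round())
k=np.array([.5487,.1156,.190]);print('knob',(3*(proj(s,k)-[230,170])).round(),((proj(t,k)-[140,180])*[1.1,1.2]+[390,0]).round(), M.T@(k-p)*1000)
"
```

```text
0 0 [191. 236.] [585. 104.]
0 0.013 [181. 223.] [610. 104.]
0 -0.013 [201. 248.] [560. 104.]
-0.019 0 [189. 210.] [585. 118.]
-0.019 0.013 [179. 198.] [613. 118.]
-0.019 -0.013 [199. 223.] [557. 118.]
knob [187. 211.] [586. 115.] [-18.50951223   1.25400023   0.45353435]
```

Emit:
arm_command(
  commands=[0,0,0,0,20,0,0,0,0,20],
)

```text
clock: 4.42
tool_pos: [0.5511, 0.1174, 0.1732]
orientation: [-157.9, 89.0, 21.1]
force: [0.7, 0.5, 7.3]
opening: 0.0183
```

```bash
python3 -c "
from h import *
need([.5487,.1163,.171])
t=snapshot('wrist');s=snapshot('scene')
a=cv2.resize(s['frame'][200:270,260:330],None,fx=5,fy=5,interpolation=2)
b=cv2.resize(t['frame'][200:375,200:440],None,fx=1.8,fy=2)
cv2.imwrite('pics/w3.png',np.hstack([np.minimum(255,a*1.0+np.minimum(a,60)*1.5).astype(np.uint8),np.minimum(255,b*1.0+np.minimum(b,60)*1.5).astype(np.uint8)]))"
```

```text
clock 4.42 tcp [0.5511 0.1174 0.1732] F [0.7 0.5 7.3] open 0.0183 shift [2.2 1.2 2.4] turn 0.2
```

View pics/w3.png

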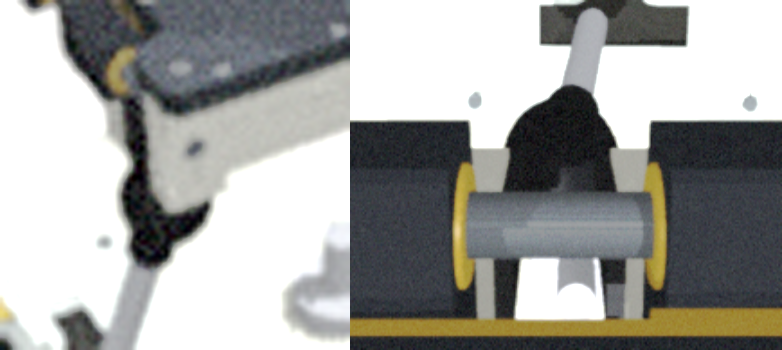

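The fingers appear to ride on the upper half of the ball: force +7 N upward and an opening of 18 mm. In the picture the fingertips end near the ball's top right. I'll open, go lower and grip again.

Emit:
arm_command(
  commands=[0,0,0,0,50,0,0,0,0,50,0,1,2,0,50,8,0,0,0,50,6,0,0,0,50],
)

```text
clock: 5.15
tool_pos: [0.5475, 0.1162, 0.1579]
orientation: [-155.2, 89.1, 23.8]
force: [0.5, 0.3, 0.8]
opening: 0.0436
```

Emit:
arm_command(
  commands=[4,0,0,0,50,0,0,0,0,30,0,0,0,0,30,0,0,0,0,20,0,0,0,0,20],
)

```text
clock: 5.78
tool_pos: [0.5483, 0.1161, 0.1531]
orientation: [-157.6, 89.1, 21.4]
force: [2.0, -0.5, -1.0]
opening: 0.0327
```

```bash
python3 -c "
from h import *
need([.5487,.1163,.155])
s=snapshot('scene');t=snapshot('wrist')
for n,d in(('scene',s),('wrist',t)): print(n,np.linalg.inv(np.array(d['world_to_cam']))[:3,3])
"
```

```text
clock 5.78 tcp [0.5483 0.1161 0.1531] F [ 2.  -0.5 -1. ] open 0.0327 shift [-1.9 -0.2 -0.5] turn 0.2
scene [ 1.23290873 -0.19592002  0.81389204]
wrist [0.54498878 0.0512699  0.34359328]
```

Now it grips at 32.7 mm, near the ball's equator. I'll pull to neutral (tool +z is frame −x).

Emit:
arm_command(
  commands=[0,0,5,0,20,0,0,5,0,20,0,0,5,0,20],
)

```text
clock: 6.25
tool_pos: [0.5372, 0.1174, 0.1546]
orientation: [-161.0, 88.6, 18.0]
force: [5.7, -2.3, -3.6]
opening: 0.032
```

```bash
python3 -c "
from h import *
need([.5288,.1176,.154])"
```

```text
clock 6.25 tcp [0.5372 0.1174 0.1546] F [ 5.7 -2.3 -3.6] open 0.032 shift [ 0.4 -0.1  8.5] turn 0.3
```

Emit:
arm_command(
  commands=[0,0,5,0,20,0,0,5,0,20,0,0,0,0,20],
)

```text
clock: 6.62
tool_pos: [0.5295, 0.1177, 0.1556]
orientation: [-163.0, 88.2, 16.1]
force: [4.2, -2.1, -4.8]
opening: 0.0325
```

```bash
python3 -c "
from h import *
need([.5288,.1176,.154])
s=snapshot('wrist');print(proj(s,np.load('gate.npy')[:3]),proj(s,[.5292,.1172,.1911]),proj(s,[.5284+.0003,.0801+.016,.1108]))
b=s['frame'][100:400,150:500];cv2.imwrite('pics/w4.png',cv2.resize(b,None,fx=2,fy=2))"
```

```text
clock 6.62 tcp [0.5295 0.1177 0.1556] F [ 4.2 -2.1 -4.8] open 0.0325 shift [1.5 0.2 0.8] turn 0.3
[319.73267197 191.07617086] [315.78023964 290.22744711] [319.66128088 214.82898683]
```

View pics/w4.png

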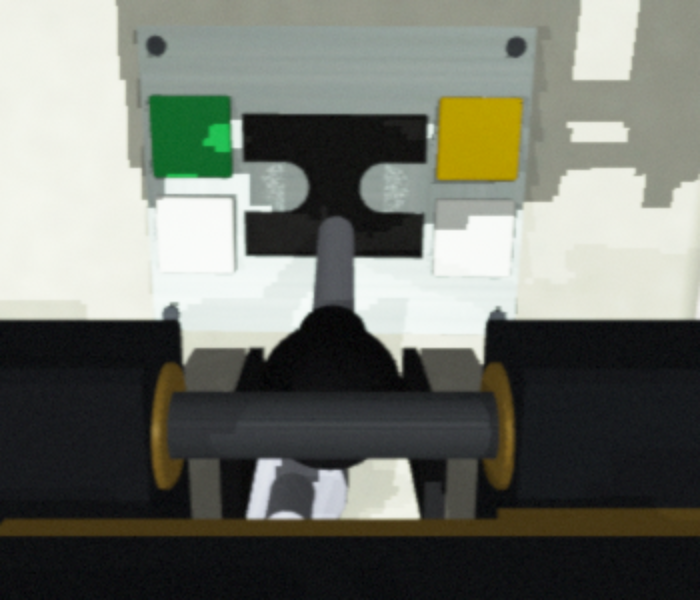

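The lever sits in neutral: stick base at (336,222) in the crop, tongue gap centred at x≈334. Next I move across to the right (tool +y), following the arc.

Emit:
arm_command(
  commands=[0.5,6,0.5,0.3,20,-1,7,0.3,0,20,-1,7,0,0,20,-1,7,0,0,20],
)

```text
clock: 7.18
tool_pos: [0.5294, 0.0925, 0.1598]
orientation: [-156.9, 87.9, 21.9]
force: [1.6, 3.9, -1.4]
opening: 0.0325
```

```bash
python3 -c "
from h import *
need([.5277,.043,.154])"
```

```text
clock 7.17 tcp [0.5294 0.0925 0.1598] F [ 1.6  3.9 -1.4] open 0.0325 shift [ 5.1 49.6  0.9] turn 0.1
```

Emit:
arm_command(
  commands=[0,7,0.3,0,20,0,7,0.3,0,20,0,7,0,0,20,1,7,0,0,20,1,7,0,0,20],
)

```text
clock: 7.8
tool_pos: [0.5288, 0.0547, 0.1583]
orientation: [-157.9, 87.8, 20.9]
force: [1.3, 1.7, 2.3]
opening: 0.0323
```

```bash
python3 -c "
from h import *
need([.5277,.043,.154])"
```

```text
clock 7.8 tcp [0.5288 0.0547 0.1583] F [1.3 1.7 2.3] open 0.0323 shift [ 4.1 11.8  1. ] turn 0.1
```

Emit:
arm_command(
  commands=[1.5,6,0.5,0,20,1.5,5,0,0,20,0.5,2,0,0,20],
)

```text
clock: 8.18
tool_pos: [0.5284, 0.0397, 0.1551]
orientation: [-159.5, 87.7, 19.3]
force: [1.0, 2.4, 2.8]
opening: 0.0325
```

```bash
python3 -c "
from h import *
need([.5277,.043,.154])"
```

```text
clock 8.18 tcp [0.5284 0.0397 0.1551] F [1.  2.4 2.8] open 0.0325 shift [ 1.1 -3.3  0.8] turn 0.0
```

In the right lane. Now forward (+x, tool −z) into the green slot.

Emit:
arm_command(
  commands=[0.5,-1.5,-6,0,20,0.3,-0.5,-7,0,20,0.7,0,-7,0,20,1,0,-7,0,20],
)

```text
clock: 8.68
tool_pos: [0.5475, 0.0363, 0.1521]
orientation: [-164.1, 88.8, 14.7]
force: [-5.3, -1.5, 9.8]
opening: 0.0325
```

```bash
python3 -c "
from h import *
need([.5763,.0435,.146])"
```

```text
clock 8.68 tcp [0.5475 0.0363 0.1521] F [-5.3 -1.5  9.8] open 0.0325 shift [  6.7  -7.8 -28.5] turn 0.0
```

Emit:
arm_command(
  commands=[-1,-3,-5,0,20,0,-2,-6,0,20,0.5,-1,-6,0,20],
)

```text
clock: 9.05
tool_pos: [0.5566, 0.0371, 0.1501]
orientation: [126.9, 89.8, -54.3]
force: [-4.0, -2.0, 7.1]
opening: 0.0323
```

```bash
python3 -c "
from h import *
need([.5763,.0435,.146])"
```

```text
clock 9.05 tcp [0.5566 0.0371 0.1501] F [-4.  -2.   7.1] open 0.0323 shift [  4.2  -6.9 -19.6] turn -0.0
```

Emit:
arm_command(
  commands=[0,-2,-6,0,20,0.5,-2,-6,0,20,1,-2,-6,0,20,1,-1,-6,0,20],
)

```text
clock: 9.55
tool_pos: [0.5717, 0.0374, 0.1453]
orientation: [37.5, 88.7, -143.7]
force: [-4.0, -0.7, 6.3]
opening: 0.0323
```

```bash
python3 -c "
from h import *
need([.5763,.0435,.146])"
```

```text
clock 9.55 tcp [0.5717 0.0374 0.1453] F [-4.  -0.7  6.3] open 0.0323 shift [-0.9 -6.2 -4.5] turn -0.0
```

Emit:
arm_command(
  commands=[0,-1,-5,0,20,0.5,-1,-5,0,20],
)

```text
clock: 9.8
tool_pos: [0.5771, 0.0369, 0.1431]
orientation: [32.4, 88.1, -148.8]
force: [-3.8, -0.3, 8.0]
opening: 0.0324
```

Emit:
arm_command(
  commands=[0.5,0,-5,0,20],
)

```text
clock: 9.93
tool_pos: [0.5796, 0.0359, 0.1418]
orientation: [30.4, 87.7, -150.8]
force: [-6.7, 1.8, 8.8]
opening: 0.0325
```

Emit:
arm_command(
  commands=[0,0,-4,0,20],
)

```text
clock: 10.05
tool_pos: [0.5807, 0.035, 0.1409]
orientation: [28.3, 87.4, -152.9]
force: [-7.9, 3.3, 8.9]
opening: 0.0326
```

Emit:
arm_command(
  commands=[0,0,-4,0,20],
)

```text
clock: 10.18
tool_pos: [0.5816, 0.0341, 0.1402]
orientation: [26.6, 87.0, -154.7]
force: [-8.6, 3.3, 11.5]
opening: 0.0327
```

```bash
python3 -c "
from h import *
need([.5763,.0435,.146])
s=snapshot('wrist')
b=s['frame'][60:360,130:480];cv2.imwrite('pics/w5.png',cv2.resize(b,None,fx=2,fy=2))"
```

```text
clock 10.18 tcp [0.5816 0.0341 0.1402] F [-8.6  3.3 11.5] open 0.0327 shift [-5.8 -9.1  5.8] turn -0.1
```

View pics/w5.png

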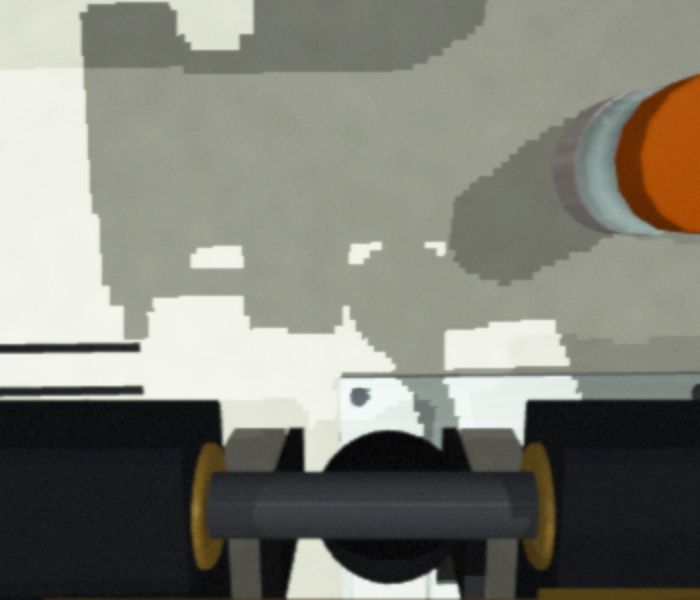

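The ball is at (389,507), still held, and progress has stalled with the force rising a little, so this is the stop. I'll release and lift.

Emit:
arm_command(
  commands=[0,0,1,0,30,0,0,0,0,60,0,0,0,0,90,0,0,0,0,100,0,0,0,0,100],
)

```text
clock: 10.85
tool_pos: [0.5771, 0.0324, 0.1383]
orientation: [25.8, 86.5, -155.4]
force: [0.6, 0.8, -0.5]
opening: 0.0666
```

Emit:
arm_command(
  commands=[-15,0,0,0,100,-30,0,0,0,100,-40,0,0,0,100,-40,0,0,0,100,0,0,0,0,100],
)

```text
clock: 11.48
tool_pos: [0.5849, 0.0351, 0.271]
orientation: [27.2, 86.5, -154.0]
force: [-1.5, -0.2, -0.3]
opening: 0.0876
```

```bash
python3 -c "
from h import *
need([.5763,.0435,.146])
s=snapshot('scene');t=snapshot('wrist')
print(proj(s,[.5763,.0439,.1833]),proj(t,[.5763,.0439,.1833]))
a=cv2.resize(s['frame'][210:330,160:360],None,fx=3.5,fy=3.5,interpolation=2)
cv2.imwrite('pics/s6.png',a);cv2.imwrite('pics/w6.png',t['frame'])
"
```

```text
clock 11.47 tcp [0.5849 0.0351 0.271 ] F [-1.5 -0.2 -0.3] open 0.0876 shift [125.  -11.7   2. ] turn -0.1
[260.96991251 266.98522199] [320.33563097 246.12549363]
```

View pics/s6.png

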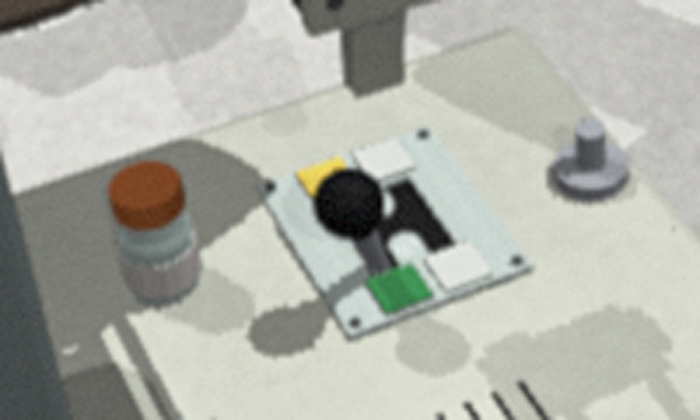

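The scene shows the lever leaning into the green slot, with the knob at (349,203) in the crop and the jar and platen standing. I'll now fit the lever angles from the knob in both images, with no new picture.

```bash
python3 -c "
from h import *
q=np.load('gate.npy');S={n:snapshot(n) for n in('scene','wrist','top')}
def K(fo,cr):
    c,s=np.cos(q[3]),np.sin(q[3]);v=.15*np.array([np.sin(fo),np.cos(fo)*np.sin(cr),np.cos(fo)*np.cos(cr)])-[0,0,.065]
    return np.array([[c,-s,0],[s,c,0],[0,0,1]])@v+q[:3]
OB={}
for n,b in(('scene',(248,255,272,281)),('wrist',(290,210,350,290))):
    c,st=blob(S[n]['frame'],(0,0,0),(180,255,40),b);OB[n]=c;print(n,c.round(1),st,proj(S[n],K(.33,-.25)).round(1))
for o in ([q[8],q[9]],[0,0]):
  r=least_squares(lambda x:proj(S['scene'],K(*x))-OB['scene']-o,[.3,-.25]);print('scene',r.x)
r=least_squares(lambda x:proj(S['wrist'],K(*x))-OB['wrist'],[.3,-.25]);print('wrist',r.x)
c,st=blob(S['wrist']['frame'],(45,100,40),(85,255,255),(200,100,450,300));print('green',c,st,proj(S['wrist'],[.5741,.0631,.1138]))
cv2.imwrite('pics/w7.png',S['wrist']['frame'])
"
```

```text
scene [260.1 268.4] [  2   4  22  20 294] [261. 267.]
wrist [317.2 246.4] [   5   16   55   41 1376] [318.5 247.4]
scene [ 0.34768085 -0.26826592]
scene [ 0.3394705  -0.26771447]
wrist [ 0.33726357 -0.25568275]Traceback (most recent call last):
  File "<string>", line 13, in <module>
    c,st=blob(S['wrist']['frame'],(45,100,40),(85,255,255),(200,100,450,300));print('green',c,st,proj(S['wrist'],[.5741,.0631,.1138]))
         ~~~~^^^^^^^^^^^^^^^^^^^^^^^^^^^^^^^^^^^^^^^^^^^^^^^^^^^^^^^^^^^^^^^^
  File "h.py", line 17, in blob
    k=1+np.argmax(st[1:,4]); return c[k]+[x0,y0],st[k]
        ~~~~~~~~~^^^^^^^^^^
    return _wrapfunc(a, 'argmax', axis=axis, out=out, **kwds)
    return bound(*args, **kwds)
ValueError: attempt to get argmax of an empty sequence
```

Both views put the lever at or just past the +0.33 stop (0.337 to 0.348), within measuring error. The tool is clear and reads about zero force, so I'm handing in.

```bash
python3 -c "
from plant import *
print(close_job())"
```

```text
the job is handed in; nothing more can be done
None
```

The gear lever is now in the green-tagged slot, the far right-hand one, and I handed the job in at about 11.7 s on the robot clock. I pulled it from the left lane to neutral, took it across to the right lane and pushed it forward until it stopped. Then I let go and lifted the gripper clear.

- **Lever position:** after release, the scene camera gives a fore lean of 0.339–0.348 rad and the wrist camera 0.337 rad, against a stop at 0.33. That is fully home within measuring error. The sideways lean is -0.256 to -0.268 rad, which is the right lane.
- **Yellow slot:** the lever went forward straight from neutral, so it never moved toward the yellow slot.
- **Forces:** the wrist reading stayed below about 15 N at every move I read back.
- **Jar, platen and dish:** the last scene picture shows the jar and spare platen standing in place. I did not re-check the dish, but the fingers stayed well above it on the way over.

**What went wrong:**
- **First grip:** it was too high on the ball. The fingers closed past the ball's width with about 7 N upward on the wrist, so I opened, went about 15–20 mm lower and gripped again.
- **Height mismatch:** the fingertips seem to sit higher than the reported tool height. I did not find out why.
- **Final check script:** it stopped on an optional green-tag check in the wrist view, because it found no green there. I did not repeat that check.

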